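Step a wedge out from under a propped draining board

TASK

The heavy draining board beside the sink is propped up at its front by an orange stepped wedge. Work the wedge backward out from under it in short tugs, one step of the wedge at a time, holding the wedge still for a second after each tug so that the board comes to rest on every step, until the board lies flat; do not lift the board. Then lay the wedge, right side up, flat in the steel tray on the hob cover and let go, leaving the mug and the pepper mill where they stand.

Things in the scene. Friction and masses are not known exactly. Their poses are not given: they have to be found in the camera images.
- board (a joint): Angle (rad) of the hinged wooden draining board, 212 mm deep, 300 wide, 22 thick, about 2 kg, damped hinge at its far edge: it sinks a step in about 0.2 s. 0 = flat, growing as the front rises. Its round foot strip (10 mm thick, under the front edge, 210 mm from the hinge) reads 0.148 to 0.16 on the wedge's top step (the start), 0.100 to 0.112 on the middle, 0.052 to 0.064 on the lowest.
- board_front (a point): Middle of the board's top front edge; x points from the edge to the hinge, away from the robot, y left along the edge. A steel grab rail (220 mm wide) stands above the edge, its top 40 mm over the board, 12 mm behind the edge. A gripper pointing straight down on the wedge's tail would strike the rail: lean it back towards the robot by 20 to 40 degrees.
- wedge_grip (a point): Centre of the orange wedge's tail block (34 mm long, 28 wide, 40 high, black ribs on top), 20 mm above its underside. The block sticks out from under the board towards the robot. x points along the wedge from tail to tip, y across, z up. It stands on the drainboard (z = -0.003), within 0.1 rad of square to the board's front edge.
- wedge_tip (a point): Middle of the wedge's thin end, under the board, 89 mm ahead of wedge_grip, 6 mm above the underside; same axes. Three treads, 24 mm long each, go down from the tail block to this end: 31, 21 and 11 mm high at their tail side, each rising 2.5 mm towards the tip. The foot starts 8 to 15 mm along the top tread and drops as each tread's end passes under it.
- tray: Open shallow steel tray, fixed, on the wooden cover board that lies over the right-hand burners of the hob (its top at z = 0.063, its right edge near y = -0.035). 180 x 130 x 22 mm outside, walls and floor 4 mm; origin at the centre of its underside, x along its 180 mm side, y along its 130 mm side.
- mug: Salmon and white mug, 90 mm across, 105 mm high, on the cover board; origin at its foot. Leave it alone.
- pepper_mill: Wooden pepper mill, 58 mm across, 170 mm high, on the cover board; origin at its foot. Leave it alone.
- wedge: The same orange wedge: its origin lies on its underside, in the middle of its width, 27 mm ahead of wedge_grip towards the tip; same axes. 106 mm long, about 0.12 kg; loose. Pulling it backward (its -x) under the board takes roughly 8 to 22 N.
Not all that is in view belongs to the job. Several things have the shape of the wedge; the one meant has the colours described above.

How it is judged (in metres and radians):
On the way, in this order (a step that is already met when the one before it is completed fails the run):
1. the board has come to rest on the wedge's middle step (joint 0.09 to 0.13), wedge still (value of joint board between 0.09 and 0.13 rad and velocity of joint board between -0.03 and 0.03 rad/s and linear speed of wedge below 0.006 m/s), for 0.3 s.
2. the board has come to rest on the wedge's lowest step (joint 0.04 to 0.08), wedge still (value of joint board between 0.04 and 0.08 rad and velocity of joint board between -0.03 and 0.03 rad/s and linear speed of wedge below 0.006 m/s), for 0.3 s.
3. the board lies flat (value of joint board below 0.012 rad), for 0.2 s.
At the end, for the whole second after the job is handed in: The board lies flat (joint under 0.012 rad); the wedge lies wholly inside the tray on its underside (tilt under 0.12 rad, wedge_grip less than 32 mm above the tray's origin), at rest; mug and pepper mill each within 20 mm of where they stood (value of joint board below 0.012 rad and x of wedge_grip in the frame of tray between -0.08 and 0.08 m and y of wedge_grip in the frame of tray between -0.052 and 0.052 m and x of wedge_tip in the frame of tray between -0.089 and 0.089 m and y of wedge_tip in the frame of tray between -0.064 and 0.064 m and z of wedge_grip in the frame of tray below 0.032 m and angle between wedge's own z axis and vertical below 0.12 rad and linear speed of wedge below 0.02 m/s and distance of each of mug, pepper_mill from where it was at the start of the episode below 0.02 m); the robot touches nothing.
It fails at once if the board is lifted (joint over 0.20 rad) (value of joint board above 0.2 rad).
It fails at once if the mug is tipped over (angle between mug's own z axis and vertical above 0.5 rad).
It fails at once if the pepper mill is tipped over (angle between pepper_mill's own z axis and vertical above 0.5 rad).
It also fails if it takes over 61 s, if anything falls off the work surface, if the arm or the gripper's body presses on something with over 40 N, if the wrist force passes 120 N, or if a joint passes its speed limit or range.

ROBOT

A 6-joint arm with a two-finger parallel gripper is mounted at the origin on a cart in front of the work surface, level with it; the furniture and walls round the work are solid. World frame = base frame: x ahead of the robot, y to its left, z up, the work surface at z = 0. Lengths are in mm, angles in rad, forces in N, time in s.
With the tool pointing down it reaches from about 350 to 875 mm from the base axis. Payload 4.2 kg.
Tool frame: the origin (TCP) lies between the finger pads; the fingertips stand 8 mm ahead of it and the grasp point (between the pads) lies 11 mm behind it; z points along the fingers, y is the line along which they close (so a half turn about z gives the same grasp; the last joint's range is limited). The gripper opens to 85 mm and grips with 20 to 120 N. Pads are 22 mm wide; open, the fingers measure 114 mm over their backs; the gripper's body (76 mm by 85 mm) begins 54 mm behind the grasp point. The pads swing forward as they close: fully open they stand 13 mm farther back than shut.
Start: joints at [1.431, 0.385, 0.008, 0, -1.194, -0.259], TCP at [242.662, 575.946, 239.312] pointing down, gripper open.
Joint ranges: [-3.14, 3.14], [-1.21, 2.06], [-1.07, 1.41], [-3.16, 2.05], [-2.99, -0.16], [-3.1, 3.1]. Speed limits (rad/s): [2.79, 2.79, 3.14, 3.14, 3.14, 3.14].

INTERFACE

Orientations are given as a unit quaternion [x, y, z, w].
In Python, from bench import read_state, get_image, camera_params, job_done gives the robot as it stands.
- The arm moves only by the tool drive_tool, never from a script. Its argument "moves" is a list that holds one entry, the list of rows, each a list of 7 numbers: the shift along the tool's x, y, z in m, then the turn, a rotation vector about the tool's x, y, z in rad, then the closure in counts, from 0 (fully open) to 255 (shut). A call has 1 to 8 rows; each row shifts and turns the commanded pose from where the row before left it, along the tool's axes as they then stand; what a row does not reach is not made up. A row lasts 1/12 s, in which the tool goes at most 41.7 mm and 7.16 degrees, less where a joint would pass 70% of its speed; a pose out of reach is approached as far as the arm can. A call is refused whole if a number of a shift passes 0.0417 or a number of a turn 0.125, either way. A call with a gripper value outside its range is refused whole. The fingers move at their own pace and stop on an object; the grip force is fixed at half the most. Time passes only in rows, so rows that do not move let the fingers close. It gives the time, the measured TCP pose, the force and the opening at its end, in the units of the state.
- read_state(): the state, without advancing time (a new reading comes with each control period).
- get_image(name): name is "scene" or "top"; returns the picture (480x640x3 uint8, blue, green, red); there is no depth.
- camera_params(name): a dict with "mtx" (3x3 intrinsics, pixels), "dist" ([k1, k2, p1, p2, k3] as OpenCV has them; the pictures are not rectified), "extrinsics" (4x4, takes a point from camera to world coordinates). Camera axes: x right, y up, looking along -z (the intrinsics and any distortion apply to the point x, -y, -z); pixel columns grow to the right and rows downward; lengths in mm; the calibration is good to about 2 mm. A picture is of the moment at which its call begins. camera_params takes no time and is no camera call.
- job_done(): hands the job in, once; it reports no verdict.
The state is a dict: "clock": time; "joints": joint angles; "joint_vel": joint speeds; "joint_efforts": joint torques, N m; "position": TCP position; "ee_rot": TCP orientation; "contact_force": force on the tool from outside, world axes, zero at the start; "wrist_torque": the same for the moment, N m; "gripper_width": finger opening in mm.
Only numpy, scipy, OpenCV 4.12 (cv2) and the standard library are available. Lean on these libraries where they do the work, as an engineer would, in place of code of your own. Each camera call takes 0.05 s, during which the arm holds its last target. There are 200 camera calls.

## Working session

There is one attempt and no reset: what is moved stays moved. The work goes in short steps, Python scripts to look and compute and a tool call to move; the robot and the scene stay as the last step left them, time stands still between calls to the robot, and variables do not carry over. Pictures are saved under pics/ and viewed, on a budget of 10 in all, crops included, one or two more only if the job needs it, and the job is handed in when it is done.

Besides the shell and the picture viewer there is one more tool, called after "Call:" by a JSON object that holds its "fn" and its "kwargs", one argument or row to a line. drive_tool: Moves the arm, as the interface text tells. Its arguments: {"type":"object","properties":{"moves":{"type":"array"}},"required":["moves"]}

```bash
mkdir -p pics; ls
python3 - <<'E'
from bench import *
import cv2,json,numpy as np
for n in("scene","top"):
    im=get_image(n); cv2.imwrite(f"pics/{n}0.png",im); p=camera_params(n); print(n,json.dumps({k:np.round(np.array(v),4).tolist() for k,v in p.items()}))
print(read_state())
E
```

```text
pics
scene {"mtx": [[487.12, 0.0, 322.2265], [0.0, 487.12, 237.2579], [0.0, 0.0, 1.0]], "dist": [0.0429, 0.0, 0.0, 0.0, 0.0], "extrinsics": [[0.6377, 0.5495, -0.5398, -115.0622], [-0.7701, 0.4393, -0.4626, -687.49], [-0.0171, 0.7107, 0.7033, 947.5818], [0.0, 0.0, 0.0, 1.0]]}
top {"mtx": [[495.4319, 0.0, 309.3629], [0.0, 495.4319, 232.0685], [0.0, 0.0, 1.0]], "dist": [-0.0724, 0.0, 0.0, 0.0, 0.0], "extrinsics": [[0.028, 0.9842, -0.1748, 354.7811], [-0.9995, 0.0245, -0.0217, -102.3127], [-0.0171, 0.1753, 0.9844, 1110.7109], [0.0, 0.0, 0.0, 1.0]]}
{'clock': 0.1, 'joints': array([ 1.43063773e+00,  3.85500662e-01,  6.73859482e-03, -4.19584785e-04,
       -1.19398325e+00, -2.58580773e-01]), 'joint_vel': array([-1.92300120e-04, -2.93514008e-03,  3.17049604e-03,  1.88578110e-03,
       -1.04214916e-03, -6.02710019e-05]), 'joint_efforts': array([-4.47579305e-04, -3.93318951e+01,  1.88929868e+01,  4.19790030e+00,
       -2.58908804e-03,  7.31495334e-06]), 'position': array([242.46224798, 575.50160645, 238.31120424]), 'ee_rot': array([ 9.80175794e-01, -1.98127296e-01, -1.36989608e-04,  9.84325326e-04]), 'contact_force': array([ 0.2162198 , -0.37275012, -0.53648476]), 'wrist_torque': array([-0.03355341,  0.01706992, -0.01547187]), 'gripper_width': 85.40446509927013}
```

View pics/scene0.png

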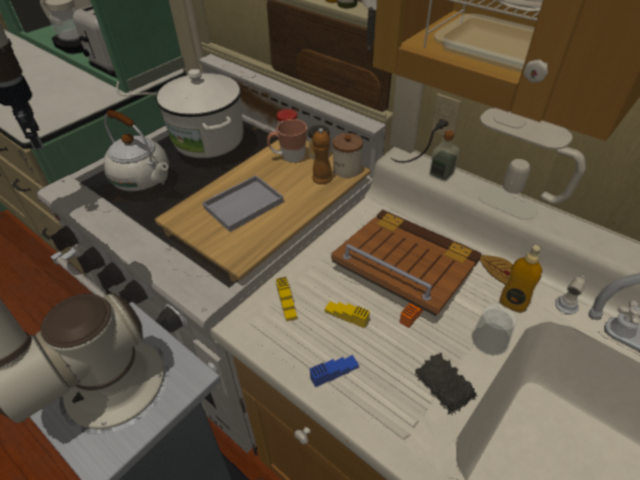

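View pics/top0.png

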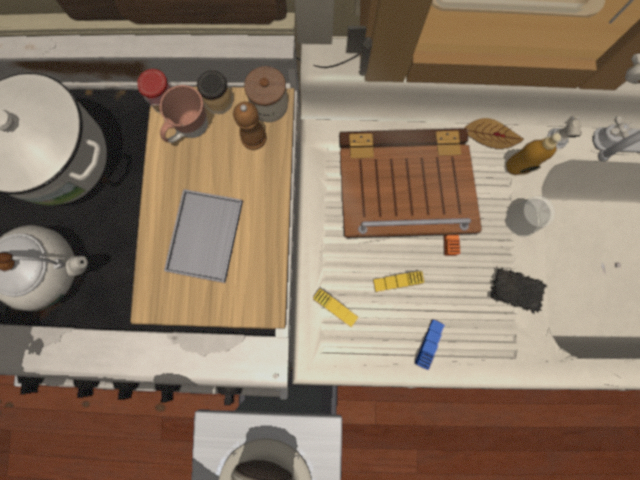

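The scene picture shows four wedge-shaped things: yellow (285,298), yellow (348,313), blue (334,370) and orange (411,314), which is partly under the board. The top picture shows the same four at (335,306), (398,281), (430,343) and (453,244). The orange one fits the description. The tray's corners in the top picture are about (185,192), (242,199), (223,279) and (167,270). The mug is near (182,108) and the mill near (250,130).

```bash
cat > h.py <<'E'
import numpy as np,cv2
from bench import *
def ray(n,uv):
    p=camera_params(n);M=np.array(p["mtx"]);E=np.array(p["extrinsics"])
    q=cv2.undistortPoints(np.array([[uv]],float),M,np.array(p["dist"]))[0,0]
    return E[:3,3],E[:3,:3]@np.array([q[0],-q[1],-1])
def onz(n,uv,z):
    o,d=ray(n,uv);return o+d*(z-o[2])/d[2]
def tri(a,b):
    o,d=ray("scene",a);p,e=ray("top",b)
    s=np.linalg.lstsq(np.c_[d,-e],p-o,rcond=None)[0];A=o+d*s[0];B=p+e*s[1]
    return (A+B)/2,np.linalg.norm(A-B)
def proj(n,P):
    p=camera_params(n);E=np.array(p["extrinsics"]);c=(np.atleast_2d(P)-E[:3,3])@E[:3,:3]
    return cv2.projectPoints(c*[1,-1,-1],np.zeros(3),np.zeros(3),np.array(p["mtx"]),np.array(p["dist"]))[0][:,0]
E
python3 - <<'E'
from h import *
t=cv2.imread("pics/top0.png");s=cv2.imread("pics/scene0.png")
a=cv2.resize(t[195:265,420:490],(500,500),interpolation=cv2.INTER_CUBIC)
c=cv2.resize(t[180:290,155:255],(290,319),interpolation=cv2.INTER_CUBIC)
b=cv2.resize(s[285:335,390:440],(290,290),interpolation=cv2.INTER_CUBIC)
o=np.zeros((600,800,3),np.uint8);o[:500,:500]=a;o[:290,510:]=b;o[281:600,510:]=c;cv2.imwrite("pics/crop.png",o)
for n,im in(("top",t),("scene",s)):
    h=cv2.cvtColor(im,cv2.COLOR_BGR2HSV);m=cv2.inRange(h,(3,190,130),(13,255,255))
    k,l,st,ce=cv2.connectedComponentsWithStats(m)
    for i in range(1,k):
        if st[i,4]>60:print(n,st[i],ce[i])
for uv in[(185,192),(242,199),(223,279),(167,270)]:print("tray",onz("top",uv,85))
for uv in[(343,235),(480,233)]:print("boardfront",onz("top",uv,54))
for uv in[(362,228),(468,223)]:print("rail",onz("top",uv,92))
print("blk",onz("top",(453,244),37)); print("blk s",onz("scene",(411,314),25))
E
```

```text
tray [617.92057369 190.68358489  85.        ]
tray [605.1132873   66.27597427  85.        ]
tray [433.3307133   97.18754017  85.        ]
tray [448.66851569 216.78739543  85.        ]
boardfront [ 537.8222136  -151.91001571   54.        ]
boardfront [ 549.62814289 -449.62601686   54.        ]
rail [ 547.07195664 -189.57521645   92.        ]
rail [ 563.33445113 -412.36399915   92.        ]
blk [ 526.7325645  -394.56777092   37.        ]
blk s [ 526.95836611 -401.57246495   25.        ]
```

View pics/crop.png

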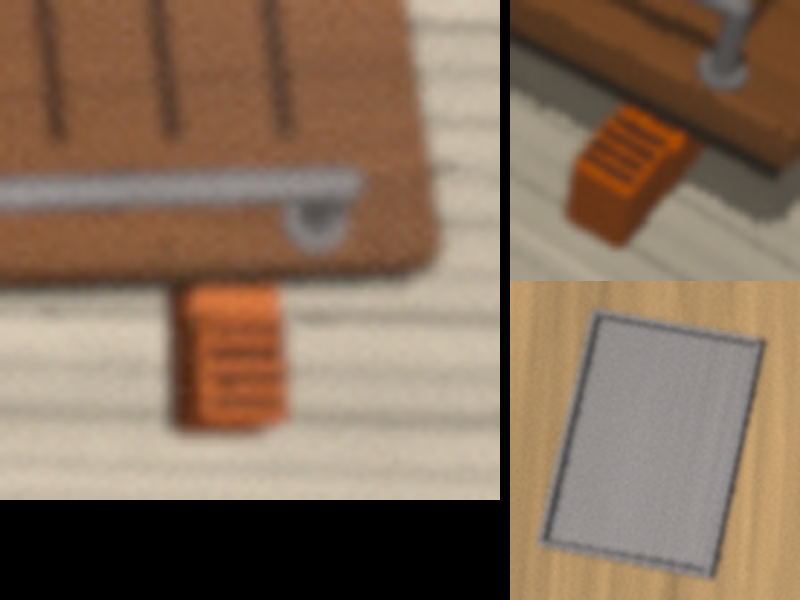

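The crop confirms the choice: an orange block with black ribs, coming out from under the board, at top (453,244). The lower right panel shows the empty tray. Next I fit the block's corners and work out the approach.

```bash
cat >> h.py <<'E'
from scipy.spatial.transform import Rotation as R
def pose(x,y,z,yaw,lean):  # grasp point -> TCP pose, tool y = -wedge y
    c=R.from_euler("z",yaw)*R.from_matrix(np.array([[1,0,0],[0,-1,0],[0,0,-1.]]))*R.from_rotvec([0,lean,0])
    return np.array([x,y,z])+c.apply([0,0,11]),c
def delta(p,c):
    s=read_state();r=R.from_quat(s["ee_rot"])
    print("t",round(s["clock"],2),"pos",s["position"].round(1),"F",s["contact_force"].round(1),"w",round(s["gripper_width"],1),"j",s["joints"].round(2))
    print("turn(tool)",(r.inv()*c).as_rotvec().round(4),"shift in present tool",r.inv().apply(p-s["position"]).round(1),"in target tool",c.inv().apply(p-s["position"]).round(1))
E
python3 - <<'E'
from h import *
from scipy.optimize import least_squares
T=lambda u,v:(419.5+u/7.143,194.5+v/7.143)
S=lambda u,v:(389.5+(u-510)/5.8,284.5+v/5.8)
# (view, pixel, local x (from grip), local y, z)
O=[("top",T(173,430),-17,14,-3),("top",T(288,412),-17,-14,37),("top",T(205,410),-17,14,37),
("scene",S(568,215),-17,14,-3),("scene",S(617,247),-17,-14,-3),("scene",S(630,193),-17,-14,37),("scene",S(573,165),-17,14,37),("scene",S(628,103),17,14,37)]
W=lambda q,o:[q[0]+o[2]*np.cos(q[2])-o[3]*np.sin(q[2]),q[1]+o[2]*np.sin(q[2])+o[3]*np.cos(q[2]),o[4]]
f=lambda q:np.concatenate([proj(o[0],W(q,o))[0]-o[1] for o in O])
r=least_squares(f,[522,-395,0.04],x_scale=[1,1,.02],loss="soft_l1");print(r.x,f(r.x).reshape(-1,2).round(1).tolist())
for u,v in((284,290),(288,420),(205,325),(207,405)):print(onz("top",T(u,v),37).round(1))
p,c=pose(r.x[0],r.x[1],150,r.x[2],.5);print(p)
delta(*pose(470,-395,170,.04,0))
E
```

```text
[ 5.2592580e+02 -3.9748606e+02 -4.6814560e-02] [[-0.5, -0.7], [0.7, 0.3], [-0.4, -0.3], [-0.7, 0.2], [0.8, 1.3], [0.4, 0.3], [0.1, -1.5], [-0.8, 0.3]]
[ 546.9 -408.9   37. ]
[ 506.5 -409.2   37. ]
[ 535.4 -384.1   37. ]
[ 510.5 -384.3   37. ]
[ 531.19370335 -397.73285505  140.34659182]
t 0.1 pos [242.5 575.5 238.3] F [ 0.2 -0.4 -0.5] w 85.4 j [ 1.43  0.39  0.01 -0.   -1.19 -0.26]
turn(tool) [ 2.000e-03  3.000e-04 -4.389e-01] shift in present tool [586.6 805.8  81. ] in target tool [188.5 978.8  79.3]
```

Call:
{"fn": "drive_tool", "kwargs": {
  "moves": [
    [[0,0,0,0,0,-0.1,0],[0,0,0,0,0,-0.1,0],[0,0,0,0,0,-0.1,0],[0,0,0,0,0,-0.1,0],[0.008,0.034,0.002,0,0,0,0],[0.008,0.034,0.002,0,0,0,0],[0.008,0.034,0.002,0,0,0,0],[0.008,0.034,0.002,0,0,0,0]]
  ]
}}

```text
clock: 0.77
position: [274.8, 438.2, 230.5]
ee_rot: [1.0, 0.001, -0.0, 0.001]
contact_force: [0.4, 0.8, 0.4]
gripper_width: 85.4
```

Call:
{"fn": "drive_tool", "kwargs": {
  "moves": [
    [[0.008,0.034,0.002,0,0,0,0],[0.008,0.034,0.002,0,0,0,0],[0.008,0.034,0.002,0,0,0,0],[0.008,0.034,0.002,0,0,0,0],[0.008,0.034,0.002,0,0,0,0],[0.008,0.034,0.002,0,0,0,0],[0.008,0.034,0.002,0,0,0,0],[0.008,0.034,0.002,0,0,0,0]]
  ]
}}

```text
clock: 1.43
position: [338.8, 166.2, 215.1]
ee_rot: [1.0, 0.001, -0.0, -0.0]
contact_force: [0.6, 1.0, -0.6]
gripper_width: 85.1
```

Call:
{"fn": "drive_tool", "kwargs": {
  "moves": [
    [[0.008,0.034,0.002,0,0,0,0],[0.008,0.034,0.002,0,0,0,0],[0.008,0.034,0.002,0,0,0,0],[0.008,0.034,0.002,0,0,0,0],[0.008,0.034,0.002,0,0,0,0],[0.008,0.034,0.002,0,0,0,0],[0.008,0.034,0.002,0,0,0,0],[0.008,0.034,0.002,0,0,0,0]]
  ]
}}

```text
clock: 2.1
position: [403.2, -105.7, 199.2]
ee_rot: [1.0, 0.001, 0.0, -0.0]
contact_force: [1.5, 0.2, -1.0]
gripper_width: 85.0
```

Call:
{"fn": "drive_tool", "kwargs": {
  "moves": [
    [[0.008,0.034,0.002,0,0,0,0],[0.008,0.034,0.002,0,0,0,0],[0.008,0.034,0.002,0,0,0,0],[0.008,0.034,0.002,0,0,0,0],[0.008,0.034,0.002,0,0,0,0],[0.008,0.034,0.002,0,0,0,0],[0,0,0,0,0,0,0],[0,0,0,0,0,0,0]]
  ]
}}

```text
clock: 2.77
position: [451.2, -309.1, 186.0]
ee_rot: [1.0, -0.001, -0.001, -0.001]
contact_force: [-0.5, 0.2, 0.4]
gripper_width: 85.3
```

Call:
{"fn": "drive_tool", "kwargs": {
  "moves": [
    [[0,0.018,0,0,0.1,0,0],[0,0.018,0,0,0.1,0,0],[0,0.018,0,0,0.1,0,0],[0,0.018,0,0,0.1,0,0],[0,0.018,0,0,0.1,0,0],[0,0,0,0,0,0,60],[0,0,0,0,0,0,60]]
  ]
}}

```text
clock: 3.35
position: [450.6, -398.0, 187.4]
ee_rot: [0.969, -0.001, 0.247, -0.0]
contact_force: [0.8, 0.8, -0.7]
gripper_width: 65.8
```

Run:
```python
from h import *
delta(*pose(522,-397.5,26,0,.5))
im=get_image("scene");cv2.imwrite("pics/pre.png",cv2.resize(im[200:400,280:520],(720,600),interpolation=cv2.INTER_CUBIC))
```

```text
t 3.35 pos [ 450.6 -398.   187.4] F [ 0.8  0.8 -0.7] w 65.8 j [-0.62  0.27 -0.24 -0.45 -0.7   2.48]
turn(tool) [-0.0002  0.0009 -0.0015] shift in present tool [-14.5  -0.4 186.8] in target tool [-14.7  -0.5 186.8]
```

Call:
{"fn": "drive_tool", "kwargs": {
  "moves": [
    [[-0.0073,0,0.03,0,0,0,60],[-0.0073,0,0.03,0,0,0,60],[0,0,0.03,0,0,0,60],[0,0,0.03,0,0,0,60],[0,0,0.02,0,0,0,60],[0,0,0,0,0,0,60]]
  ]
}}

```text
clock: 3.9
position: [506.8, -394.1, 52.8]
ee_rot: [0.97, 0.002, 0.244, -0.003]
contact_force: [-0.1, 0.0, -1.1]
gripper_width: 65.2
```

Run:
```python
from h import *
delta(*pose(522,-397.5,26,0,.5))
a=get_image("scene")[245:365,340:460];b=get_image("top")[195:295,400:500]
cv2.imwrite("pics/pre2.png",np.hstack([cv2.resize(q,(400,400),interpolation=cv2.INTER_CUBIC) for q in(a,b)]))
```

```text
t 3.9 pos [ 506.8 -394.1   52.8] F [-0.1  0.  -1.1] w 65.2 j [-0.57  0.5  -0.23 -0.59 -0.49  2.62]
turn(tool) [-0.0071  0.0068  0.0022] shift in present tool [ 0.8  3.7 41.8] in target tool [ 0.5  3.4 41.8]
```

View pics/pre2.png

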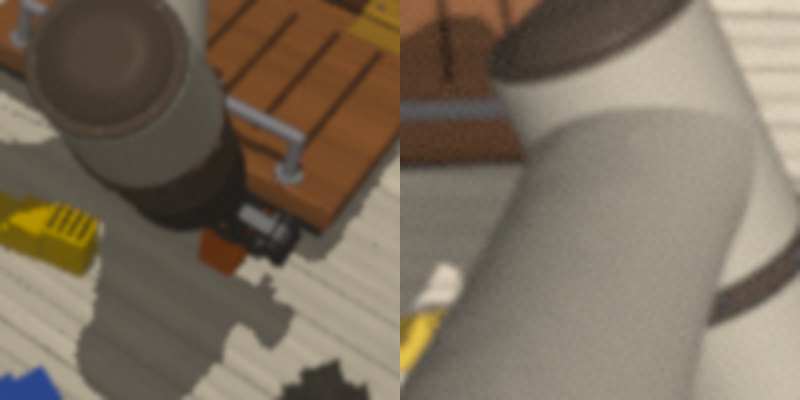

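The scene crop (left panel) shows the gripper above the orange tail with one finger on its right side, clear of the rail. The forearm hides it in the top view (right panel). I go in and close.

Call:
{"fn": "drive_tool", "kwargs": {
  "moves": [
    [[0,0.0015,0.015,0,0,0,60],[0,0.0015,0.015,0,0,0,60],[0,0,0.012,0,0,0,60],[0,0,0,0,0,0,60]]
  ]
}}

```text
clock: 4.33
position: [526.6, -399.9, 20.0]
ee_rot: [0.969, 0.001, 0.247, -0.001]
contact_force: [-0.4, -0.2, 0.5]
gripper_width: 65.5
```

Run:
```python
from h import *
delta(*pose(522,-397.5,26,0,.5))
```

```text
t 4.33 pos [ 526.6 -399.9   20. ] F [-0.4 -0.2  0.5] w 65.5 j [-0.57  0.57 -0.2  -0.64 -0.45  2.67]
turn(tool) [-0.0018  0.0009  0.0015] shift in present tool [-1.2 -2.4  3.5] in target tool [-1.2 -2.4  3.5]
```

Call:
{"fn": "drive_tool", "kwargs": {
  "moves": [
    [[-0.001,-0.002,0.003,0,0,0,60],[0,0,0,0,0,0,120],[0,0,0,0,0,0,255],[0,0,0,0,0,0,255],[0,0,0,0,0,0,255],[0,0,0,0,0,0,255],[0,0,0,0,0,0,255],[0,0,0,0,0,0,255]]
  ]
}}

```text
clock: 5.0
position: [526.6, -397.5, 18.5]
ee_rot: [0.969, 0.001, 0.247, -0.001]
contact_force: [-2.1, 4.3, 6.1]
gripper_width: 27.2
```

Run:
```python
from h import *
delta(*pose(522,-397.5,26,0,.5))
a=get_image("scene")[245:365,340:460]
cv2.imwrite("pics/grip.png",cv2.resize(a,(500,500),interpolation=cv2.INTER_CUBIC))
```

```text
t 5.0 pos [ 526.6 -397.5   18.5] F [-2.1  4.3  6.1] w 27.2 j [-0.57  0.57 -0.2  -0.64 -0.45  2.68]
turn(tool) [-0.0032  0.0001  0.0016] shift in present tool [-0.4  0.1  2.2] in target tool [-0.4  0.   2.2]
```

View pics/grip.png

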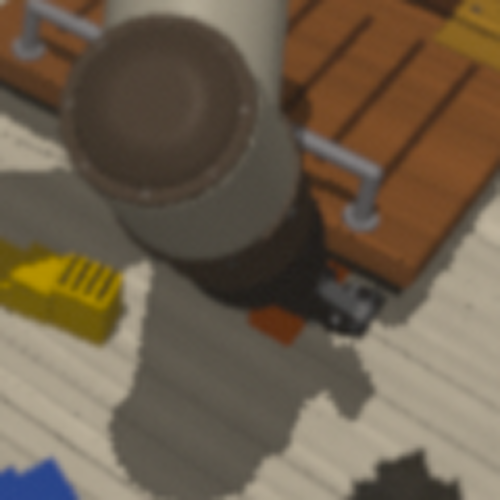

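The crop shows the jaws closed on the orange block at about (275,325), and the width of 27 mm matches. First tug.

Call:
{"fn": "drive_tool", "kwargs": {
  "moves": [
    [[-0.0038,0,-0.0021,0,0,0,255],[-0.0038,0,-0.0021,0,0,0,255],[-0.0038,0,-0.0021,0,0,0,255],[-0.0038,0,-0.0021,0,0,0,255],[-0.0038,0,-0.0021,0,0,0,255],[0,0,0,0,0,0,255],[0,0,0,0,0,0,255],[0,0,0,0,0,0,255]]
  ]
}}

```text
clock: 5.72
position: [505.3, -399.4, 18.5]
ee_rot: [0.969, 0.0, 0.248, 0.0]
contact_force: [0.5, 0.3, 4.8]
gripper_width: 27.2
```

Run:
```python
from h import *
delta(*pose(522,-397.5,26,0,.5))
a=get_image("scene")[235:355,360:480];b=cv2.imread("pics/scene0.png")[235:355,360:480]
cv2.imwrite("pics/tug1.png",np.hstack([cv2.resize(q,(400,400),interpolation=cv2.INTER_CUBIC) for q in(b,a)]))
```

```text
t 5.72 pos [ 505.3 -399.4   18.5] F [0.5 0.3 4.8] w 27.2 j [-0.59  0.56 -0.23 -0.67 -0.45  2.73]
turn(tool) [ 0.0006 -0.0012  0.0012] shift in present tool [18.2 -1.9 12.4] in target tool [18.2 -1.9 12.4]
```

View pics/tug1.png

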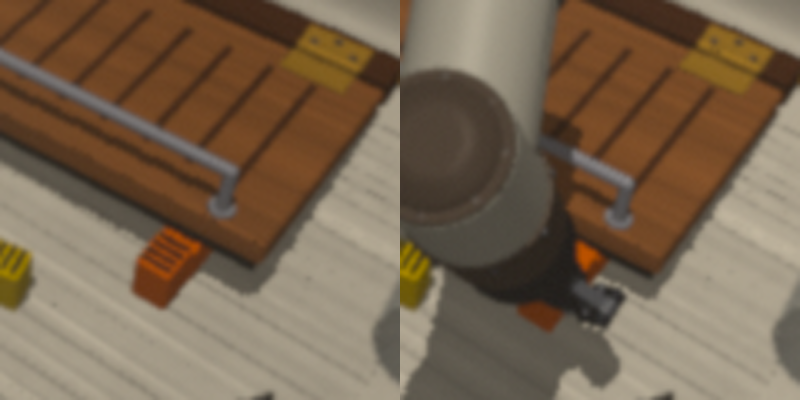

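Left is before, right is after. The board's right corner dropped from about (257,265) to (257,275), roughly 3 image px, which suggests one step down. I measure that before holding.

```bash
cat >> h.py <<'E'
def board():
    a=cv2.imread("pics/scene0.png");b=get_image("scene")
    up=lambda q:cv2.resize(q,None,fx=8,fy=8,interpolation=cv2.INTER_CUBIC)
    # patch at free right-hand front corner
    u,v=432,305;t=up(a[v-14:v+18,u-8:u+18]);w=up(b[v-22:v+36,u-16:u+26])
    m=cv2.matchTemplate(w,t,cv2.TM_CCOEFF_NORMED);_,s,_,l=cv2.minMaxLoc(m);d=(np.array(l)-64)/8
    x=552.;P=lambda th:proj("scene",[x+212*(1-np.cos(th))-22*np.sin(th)*-1,-450,7+22+212*np.sin(th)])[0]
    g=np.linspace(-.02,.2,221);D=np.array([P(q)-P(.154) for q in g]);i=np.argmin(((D-d)**2).sum(1))
    print("corner shift",d,"score",round(float(s),3),"board~",g[i].round(3),"resid",(D[i]-d).round(2))
E
python3 -c "
from h import *
board()"
```

```text
corner shift [-0.25   1.125] score 0.907 board~ 0.139 resid [-0.14 -0.05]
```

Call:
{"fn": "drive_tool", "kwargs": {
  "moves": [
    [[0,0,0,0,0,0,255],[0,0,0,0,0,0,255],[0,0,0,0,0,0,255],[0,0,0,0,0,0,255],[0,0,0,0,0,0,255],[0,0,0,0,0,0,255],[0,0,0,0,0,0,255],[0,0,0,0,0,0,255]]
  ]
}}

```text
clock: 6.48
position: [505.3, -399.4, 18.5]
ee_rot: [0.969, 0.001, 0.248, 0.0]
contact_force: [-0.5, -0.5, 6.0]
gripper_width: 27.1
```

```bash
python3 -c "
from h import *
board();delta(*pose(500.7,-399.4,26,0,.5))"
```

```text
corner shift [-0.25   1.125] score 0.908 board~ 0.139 resid [-0.14 -0.05]
t 6.53 pos [ 505.3 -399.4   18.5] F [-1.3 -0.8  5.4] w 26.7 j [-0.59  0.56 -0.23 -0.67 -0.45  2.73]
turn(tool) [ 0.0007 -0.0012  0.0013] shift in present tool [-0.5  0.   2.2] in target tool [-0.5  0.   2.2]
```

```bash
sed -i 's/u,v=432,305;t=up(a\[v-14:v+18,u-8:u+18\]);w=up(b\[v-22:v+36,u-16:u+26\])/u,v=428,294;t=up(a[v-10:v+10,u-6:u+10]);w=up(b[v-18:v+28,u-14:u+18])/' h.py; python3 -c "
from h import *
board()
a=cv2.imread('pics/scene0.png');b=get_image('scene')
for im in(a,b):
    for c in(415,420,440,444):print(c,im[295:325,c].mean(1).astype(int).tolist())"
```

```text
corner shift [-1.25  3.5 ] score 0.981 board~ 0.104 resid [-0.    0.03]
415 [76, 73, 64, 59, 58, 58, 56, 50, 41, 38, 47, 66, 77, 68, 59, 71, 74, 69, 63, 55, 54, 53, 52, 58, 76, 104, 135, 146, 144, 144]
420 [74, 75, 76, 75, 67, 60, 58, 59, 58, 54, 46, 39, 44, 55, 57, 54, 53, 53, 60, 71, 79, 101, 136, 143, 137, 141, 149, 151, 150, 148]
440 [74, 74, 74, 76, 73, 72, 70, 70, 71, 72, 69, 69, 62, 57, 52, 55, 65, 75, 81, 82, 80, 81, 85, 102, 125, 141, 146, 151, 152, 150]
444 [75, 75, 75, 73, 75, 73, 69, 63, 54, 51, 54, 66, 73, 78, 81, 85, 103, 127, 135, 140, 141, 142, 147, 149, 149, 147, 145, 145, 147, 150]
415 [75, 77, 79, 79, 79, 72, 63, 59, 57, 57, 50, 44, 48, 67, 80, 87, 88, 88, 86, 80, 70, 56, 41, 42, 58, 72, 76, 76, 74, 64]
420 [48, 57, 72, 78, 82, 83, 80, 77, 66, 60, 58, 58, 54, 49, 40, 40, 49, 58, 55, 55, 61, 74, 97, 130, 128, 99, 82, 71, 71, 77]
440 [78, 79, 79, 79, 79, 79, 80, 80, 77, 73, 73, 74, 73, 70, 65, 58, 53, 59, 70, 79, 83, 83, 89, 106, 132, 148, 155, 158, 159, 158]
444 [78, 79, 78, 79, 81, 79, 78, 75, 72, 66, 57, 54, 62, 75, 81, 90, 109, 132, 141, 147, 150, 152, 156, 157, 157, 157, 153, 152, 155, 159]
```

The rail post, a better patch (score 0.98), gives 0.104 rad, so the board rests on the middle step. I hold a little longer, then make the second tug.

Call:
{"fn": "drive_tool", "kwargs": {
  "moves": [
    [[0,0,0,0,0,0,255],[0,0,0,0,0,0,255],[0,0,0,0,0,0,255],[0,0,0,0,0,0,255]]
  ]
}}

```text
clock: 6.97
position: [505.3, -399.3, 18.5]
ee_rot: [0.969, 0.001, 0.248, 0.0]
contact_force: [-1.2, -0.7, 5.6]
gripper_width: 27.1
```

Call:
{"fn": "drive_tool", "kwargs": {
  "moves": [
    [[-0.0035,0,-0.0019,0,0,0,255],[-0.0035,0,-0.0019,0,0,0,255],[-0.0035,0,-0.0019,0,0,0,255],[-0.0035,0,-0.0019,0,0,0,255],[-0.0035,0,-0.0019,0,0,0,255],[-0.0035,0,-0.0019,0,0,0,255],[0,0,0,0,0,0,255],[0,0,0,0,0,0,255]]
  ]
}}

```text
clock: 7.63
position: [481.9, -399.5, 18.5]
ee_rot: [0.969, 0.001, 0.248, 0.001]
contact_force: [2.8, -1.2, 6.1]
gripper_width: 27.2
```

Call:
{"fn": "drive_tool", "kwargs": {
  "moves": [
    [[0,0,0,0,0,0,255],[0,0,0,0,0,0,255],[0,0,0,0,0,0,255],[0,0,0,0,0,0,255],[0,0,0,0,0,0,255],[0,0,0,0,0,0,255],[0,0,0,0,0,0,255],[0,0,0,0,0,0,255]]
  ]
}}

```text
clock: 8.3
position: [481.9, -399.5, 18.5]
ee_rot: [0.969, 0.001, 0.248, 0.001]
contact_force: [2.8, 0.2, 6.0]
gripper_width: 26.6
```

```bash
python3 -c "
from h import *
board();delta(*pose(476.7,-399.4,26,0,.5))"
```

```text
corner shift [-2.25   6.625] score 0.944 board~ 0.058 resid [-0.04  0.  ]
t 8.35 pos [ 481.8 -399.6   18.5] F [2.8 0.3 6.3] w 27.3 j [-0.63  0.54 -0.26 -0.7  -0.45  2.78]
turn(tool) [ 0.001  -0.0016  0.0016] shift in present tool [-0.9 -0.2  1.9] in target tool [-0.9 -0.2  1.9]
```

0.058 rad, so it's on the lowest step. Hold, then third tug.

Call:
{"fn": "drive_tool", "kwargs": {
  "moves": [
    [[0,0,0,0,0,0,255],[0,0,0,0,0,0,255],[0,0,0,0,0,0,255],[0,0,0,0,0,0,255]]
  ]
}}

```text
clock: 8.68
position: [481.9, -399.6, 18.5]
ee_rot: [0.969, 0.001, 0.248, 0.001]
contact_force: [1.9, -1.2, 5.7]
gripper_width: 27.2
```

Call:
{"fn": "drive_tool", "kwargs": {
  "moves": [
    [[-0.0035,0,-0.0019,0,0,0,255],[-0.0035,0,-0.0019,0,0,0,255],[-0.0035,0,-0.0019,0,0,0,255],[-0.0035,0,-0.0019,0,0,0,255],[-0.0035,0,-0.0019,0,0,0,255],[-0.0035,0,-0.0019,0,0,0,255],[-0.0035,0,-0.0019,0,0,0,255],[0,0,0,0,0,0,255]]
  ]
}}

```text
clock: 9.35
position: [453.7, -399.5, 18.5]
ee_rot: [0.969, 0.001, 0.248, 0.001]
contact_force: [2.1, -0.6, 7.8]
gripper_width: 27.4
```

Call:
{"fn": "drive_tool", "kwargs": {
  "moves": [
    [[0,0,0,0,0,0,255],[0,0,0,0,0,0,255],[0,0,0,0,0,0,255],[0,0,0,0,0,0,255],[0,0,0,0,0,0,255],[0,0,0,0,0,0,255],[0,0,0,0,0,0,255],[0,0,0,0,0,0,255]]
  ]
}}

```text
clock: 10.02
position: [453.8, -399.5, 18.5]
ee_rot: [0.969, 0.001, 0.248, 0.001]
contact_force: [1.2, -0.0, 7.5]
gripper_width: 27.1
```

```bash
python3 -c "
from h import *
board();delta(*pose(476.7,-399.4,26,0,.5))"
```

```text
corner shift [-3.5   10.375] score 0.866 board~ -0.001 resid [0.04 0.01]
t 10.07 pos [ 453.7 -399.5   18.5] F [ 1.6 -0.3  6.9] w 27.3 j [-0.67  0.52 -0.29 -0.73 -0.46  2.85]
turn(tool) [ 0.001  -0.0014  0.0017] shift in present tool [23.7 -0.1 15.4] in target tool [23.8 -0.1 15.4]
```

About 0 rad: the board lies flat. I pull the wedge clear and lift it.

Call:
{"fn": "drive_tool", "kwargs": {
  "moves": [
    [[-0.0044,0,-0.0024,0,0,0,255],[-0.0044,0,-0.0024,0,0,0,255],[-0.0044,0,-0.0024,0,0,0,255],[-0.0044,0,-0.0024,0,0,0,255],[0,0,0,0,0,0,255],[0.0048,0,-0.0088,0,0,0,255],[0.0096,0,-0.0176,0,0,0,255],[0.0144,0,-0.0263,0,0,0,255]]
  ]
}}

```text
clock: 10.73
position: [429.8, -396.4, 73.4]
ee_rot: [0.97, -0.001, 0.243, -0.004]
contact_force: [-0.2, 0.4, -1.4]
gripper_width: 27.3
```

Call:
{"fn": "drive_tool", "kwargs": {
  "moves": [
    [[0.0144,0,-0.0263,0,0,0,255],[0.0144,0,-0.0263,0,0,0,255],[0.0144,0,-0.0263,0,0,0,255],[0,-0.01,0,0,0,0,255],[0,-0.02,0,0,0,0,255],[0,-0.03,0,0,0,0,255],[0,-0.03,0,0,0,0,255],[0,-0.03,0,0,0,0,255]]
  ]
}}

```text
clock: 11.4
position: [430.6, -277.0, 164.9]
ee_rot: [0.97, -0.0, 0.245, -0.001]
contact_force: [0.9, 0.6, -1.8]
gripper_width: 27.0
```

Call:
{"fn": "drive_tool", "kwargs": {
  "moves": [
    [[0,-0.03,0,0,0,0,255],[0,-0.03,0,0,0,0,255],[0,-0.03,0,0,0,0,255],[0,-0.03,0,0,0,0,255],[0,-0.03,0,0,0,0,255],[0,-0.03,0,0,0,0,255],[0,-0.03,0,0,0,0,255],[0,-0.03,0,0,0,0,255]]
  ]
}}

```text
clock: 12.07
position: [430.6, -92.3, 171.0]
ee_rot: [0.971, -0.002, 0.239, 0.004]
contact_force: [1.3, -1.0, -0.7]
gripper_width: 26.9
```

Call:
{"fn": "drive_tool", "kwargs": {
  "moves": [
    [[0,-0.03,0,0,0,0,255],[0,-0.03,0,0,0,0,255],[0,-0.03,0,0,0,0,255],[0,-0.03,0,0,0,0,255],[0,-0.03,0,0,0,0,255],[0,-0.02,0,0,0,0,255],[0,-0.01,0,-0.037,0,0.068,255],[0,0,0,-0.037,0,0.068,255]]
  ]
}}

```text
clock: 12.73
position: [438.3, 81.1, 182.5]
ee_rot: [0.969, -0.076, 0.233, 0.022]
contact_force: [0.4, 0.1, -2.2]
gripper_width: 27.4
```

Call:
{"fn": "drive_tool", "kwargs": {
  "moves": [
    [[0,0,0,0,0,0,255],[0,0,0,0,0,0,255]]
  ]
}}

```text
clock: 12.9
position: [438.6, 80.5, 182.7]
ee_rot: [0.969, -0.074, 0.233, 0.021]
contact_force: [-0.3, 0.3, -1.2]
gripper_width: 27.3
```

Run:
```python
from h import *
delta(*pose(486.6,148.6,140,-.16,.5))
a=get_image("scene")[130:290,130:350];b=get_image("top")[160:300,130:330]
cv2.imwrite("pics/tr1.png",np.vstack([cv2.resize(a,(412,300),interpolation=cv2.INTER_CUBIC),cv2.resize(b,(412,288),interpolation=cv2.INTER_CUBIC)]))
```

```text
t 12.9 pos [438.6  80.5 182.7] F [-0.3  0.3 -1.2] w 27.3 j [ 0.58 -0.05 -1.05  1.01 -0.38 -0.09]
turn(tool) [0.0033 0.0277 0.0083] shift in present tool [ 14.  -75.   65.3] in target tool [ 11.6 -74.9  65.9]
```

View pics/tr1.png

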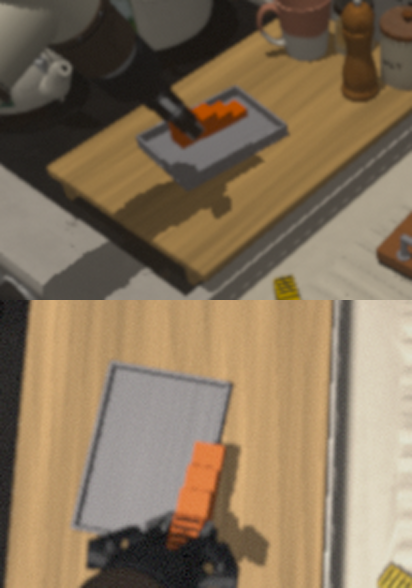

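The upper panel shows the wedge upright in the jaws over the tray. The lower (top view) panel shows it near the tray's right edge, about (200,490) in the picture, so it has to go roughly 75 mm left and down. Joint 3 is near its limit, but moving outward relieves it.

Call:
{"fn": "drive_tool", "kwargs": {
  "moves": [
    [[0.0035,-0.015,0.013,0,0,0,255],[0.0035,-0.015,0.013,0,0,0,255],[0.0035,-0.015,0.013,0,0,0,255],[0.0035,-0.015,0.013,0,0,0,255],[0,-0.015,0.013,0,0,0,255],[0,0,0,0,0,0,255],[0,0,0,0,0,0,255]]
  ]
}}

```text
clock: 13.58
position: [493.2, 146.7, 131.5]
ee_rot: [0.969, -0.076, 0.233, 0.021]
contact_force: [-0.9, -0.1, -1.1]
gripper_width: 27.4
```

Run:
```python
from h import *
delta(*pose(486.6,148.6,140,-.16,.5))
```

```text
t 13.58 pos [493.2 146.7 131.5] F [-0.9 -0.1 -1.1] w 27.4 j [ 0.42  0.16 -1.02  1.61 -0.26 -0.56]
turn(tool) [0.0043 0.027  0.0041] shift in present tool [-1.9 -0.8  0.3] in target tool [-1.9 -0.8  0.3]
```

Call:
{"fn": "drive_tool", "kwargs": {
  "moves": [
    [[0.001,0,0.006,0,0,0,255],[0.001,0,0.006,0,0,0,255],[0.001,0,0.006,0,0.01,0,255],[0.001,0,0.006,0,0.01,0,255],[0,0,0,0,0,0,255],[0,0,0,0,0,0,255]]
  ]
}}

```text
clock: 14.08
position: [507.6, 145.0, 113.6]
ee_rot: [0.967, -0.075, 0.244, 0.021]
contact_force: [1.1, 0.1, -0.6]
gripper_width: 26.9
```

Run:
```python
from h import *
delta(*pose(500,146.4,120,-.16,.5))
```

```text
t 14.08 pos [507.6 145.  113.6] F [ 1.1  0.1 -0.6] w 26.9 j [ 0.24  0.21 -1.    2.05 -0.21 -0.84]
turn(tool) [0.0026 0.0044 0.005 ] shift in present tool [-3.7 -0.2  1.7] in target tool [-3.7 -0.2  1.7]
```

Joint 4 has reached its limit because the wrist is nearly aligned with the forearm. I'll raise the tool and turn the wedge further clockwise. It fits the tray diagonally, and the turn takes the wrist away from that spot.

Call:
{"fn": "drive_tool", "kwargs": {
  "moves": [
    [[0.0048,0,-0.0088,0,0,0,255],[0.0048,0,-0.0088,0,0,0,255],[0,0,0,-0.053,0,0.097,255],[0,0,0,-0.053,0,0.097,255],[0,0,0,-0.053,0,0.097,255],[0,0,0,-0.053,0,0.097,255],[0,0,0,0,0,0,255],[0,0,0,0,0,0,255]]
  ]
}}

```text
clock: 14.75
position: [508.9, 148.4, 134.3]
ee_rot: [0.931, -0.268, 0.237, 0.07]
contact_force: [-0.5, -0.1, -1.7]
gripper_width: 27.0
```

Run:
```python
from h import *
delta(*pose(499.3,165.3,125,-.6,.5))
```

```text
t 14.75 pos [508.9 148.4 134.3] F [-0.5 -0.1 -1.7] w 27.0 j [ 0.68  0.24 -0.88  1.08 -0.54 -0.65]
turn(tool) [-0.0162  0.001   0.0363] shift in present tool [-19.5  -9.1  11. ] in target tool [-19.8  -8.6  10.8]
```

Call:
{"fn": "drive_tool", "kwargs": {
  "moves": [
    [[0,0,0,-0.016,0,0.036,255],[-0.005,-0.0022,0.0027,0,0,0,255],[-0.005,-0.0022,0.0027,0,0,0,255],[-0.005,-0.0022,0.0027,0,0,0,255],[-0.005,-0.0022,0.0027,0,0,0,255],[0,0,0,0,0,0,255],[0,0,0,0,0,0,255]]
  ]
}}

```text
clock: 15.33
position: [503.8, 160.0, 114.3]
ee_rot: [0.925, -0.289, 0.235, 0.075]
contact_force: [-1.1, -0.1, -0.7]
gripper_width: 27.0
```

Run:
```python
from h import *
delta(*pose(499.3,165.3,98,-.6,.5))
a=get_image("scene")[130:290,130:350];b=get_image("top")[160:300,130:330]
cv2.imwrite("pics/tr2.png",np.vstack([cv2.resize(a,(412,300),interpolation=cv2.INTER_CUBIC),cv2.resize(b,(412,288),interpolation=cv2.INTER_CUBIC)]))
```

```text
t 15.33 pos [503.8 160.  114.3] F [-1.1 -0.1 -0.7] w 27.0 j [ 0.7   0.28 -0.89  1.12 -0.54 -0.76]
turn(tool) [ 0.0049  0.0013 -0.0051] shift in present tool [-13.7  -1.8  22.1] in target tool [-13.7  -1.8  22.1]
```

View pics/tr2.png

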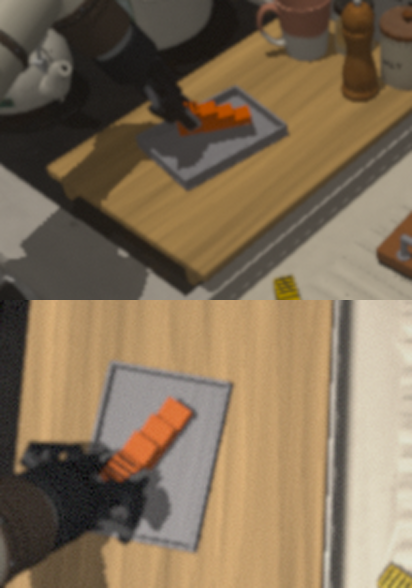

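The wedge is held level over the tray, with its tip near (182,405) and ribbed tail near (118,478) in the lower panel. I convert these to the tray frame before lowering.

Run:
```python
from h import *
c=np.array([526.3,142.7]);X=R.from_euler("z",-.16).as_matrix()[:2,:2]
f=lambda u,v:(129.5+u/2.06,159.5+(v-300)/2.06)
zb=114.3+9.7-31
for n,(u,v),z in(("tipL",(166,399),zb+13),("tipR",(195,412),zb+13),("tailtopfrontL",(106,465),zb+40),("tailR",(133,482),zb+40)):
    P=onz("top",f(u,v),z)[:2];print(n,P.round(1),"tray",(X.T@(P-c)).round(1))
g=np.array([503.8,160])-11*.479*np.array([np.cos(.6),-np.sin(.6)]);print("grasp tray",X.T@(g-c))
```

```text
tipL [580.1 129. ] tray [55.3 -4.9]
tipR [567.3  98.5] tray [ 47.5 -37.1]
tailtopfrontL [506.5 178. ] tray [-25.1  31.7]
tailR [490.4 150. ] tray [-36.6   1.5]
grasp tray [-29.73595536  15.7386474 ]
```

Call:
{"fn": "drive_tool", "kwargs": {
  "moves": [
    [[-0.0029,0,0.0053,0,0,0,255],[-0.0029,0,0.0053,0,0,0,255],[-0.0029,0,0.0053,0,0,0,255],[-0.0019,0,0.0035,0,0,0,255],[0,0,0,0,0,0,255],[0,0,0,0,0,0,255],[0,0,0,0,0,0,255]]
  ]
}}

```text
clock: 16.02
position: [504.3, 160.6, 93.1]
ee_rot: [0.925, -0.29, 0.236, 0.074]
contact_force: [0.0, 0.1, -1.6]
gripper_width: 27.1
```

Run:
```python
from h import *
delta(*pose(499.3,165.3,98,-.6,.5))
```

```text
t 16.02 pos [504.3 160.6  93.1] F [ 0.   0.1 -1.6] w 27.1 j [ 0.66  0.32 -0.93  1.26 -0.5  -0.87]
turn(tool) [ 0.0032  0.0008 -0.0065] shift in present tool [-3.6 -1.1  3.5] in target tool [-3.6 -1.1  3.5]
```

Call:
{"fn": "drive_tool", "kwargs": {
  "moves": [
    [[-0.0007,0,0.0013,0,0,0,255],[-0.0007,0,0.0013,0,0,0,255],[0,0,0,0,0,0,255],[0,0,0,0,0,0,255]]
  ]
}}

```text
clock: 16.35
position: [504.0, 160.5, 89.8]
ee_rot: [0.925, -0.29, 0.236, 0.074]
contact_force: [0.3, -0.8, -1.0]
gripper_width: 27.4
```

Call:
{"fn": "drive_tool", "kwargs": {
  "moves": [
    [[-0.0005,0,0.0009,0,0,0,255],[0,0,0,0,0,0,255],[0,0,0,0,0,0,255]]
  ]
}}

```text
clock: 16.6
position: [504.0, 160.5, 88.7]
ee_rot: [0.925, -0.29, 0.236, 0.074]
contact_force: [-0.6, -0.4, -1.2]
gripper_width: 27.3
```

Call:
{"fn": "drive_tool", "kwargs": {
  "moves": [
    [[-0.0005,0,0.0009,0,0,0,255],[-0.0005,0,0.0009,0,0,0,255],[0,0,0,0,0,0,255],[0,0,0,0,0,0,255]]
  ]
}}

```text
clock: 16.93
position: [505.0, 160.7, 88.4]
ee_rot: [0.924, -0.29, 0.237, 0.073]
contact_force: [-2.6, -0.1, 7.7]
gripper_width: 27.4
```

Contact at 7.7 N, at the height I expected. I open part-way.

Call:
{"fn": "drive_tool", "kwargs": {
  "moves": [
    [[0,0,0,0,0,0,150],[0,0,0,0,0,0,135],[0,0,0,0,0,0,135],[0,0,0,0,0,0,135],[0,0,0,0,0,0,135]]
  ]
}}

```text
clock: 17.35
position: [504.0, 160.4, 86.5]
ee_rot: [0.925, -0.29, 0.235, 0.074]
contact_force: [0.2, -0.7, 0.8]
gripper_width: 40.3
```

Run:
```python
from h import *
delta(*pose(499.3,165.3,98,-.6,.5))
a=get_image("scene")[150:250,180:310];b=get_image("top")[170:290,140:270]
cv2.imwrite("pics/tr3.png",np.vstack([cv2.resize(a,(412,300),interpolation=cv2.INTER_CUBIC),cv2.resize(b,(412,288),interpolation=cv2.INTER_CUBIC)]))
```

```text
t 17.35 pos [504.  160.4  86.5] F [ 0.2 -0.7  0.8] w 40.3 j [ 0.64  0.33 -0.94  1.3  -0.49 -0.91]
turn(tool) [ 0.0041  0.0012 -0.0059] shift in present tool [-0.3 -1.4 -2.3] in target tool [-0.3 -1.4 -2.2]
```

View pics/tr3.png

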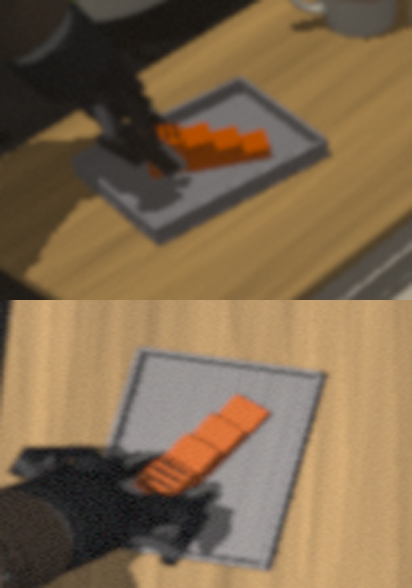

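The wedge lies flat in the tray with its tip at about (250,405) in the lower panel, and the fingers are open around the tail with no force on them. I retreat along the tool axis.

Call:
{"fn": "drive_tool", "kwargs": {
  "moves": [
    [[0,0,-0.01,0,0,0,135],[0,0,-0.02,0,0,0,135],[0.004,0,-0.025,0,0,0,135],[0.008,0,-0.025,0,0,0,135],[0.01,0,-0.025,0,0,0,135],[0,0,0,0,0,0,135],[0,0,0,0,0,0,135]]
  ]
}}

```text
clock: 18.03
position: [479.0, 179.5, 190.9]
ee_rot: [0.925, -0.29, 0.236, 0.072]
contact_force: [-0.1, -0.7, -0.7]
gripper_width: 40.0
```

Run:
```python
from h import *
delta(*pose(499.3,165.3,98,-.6,.5));board()
a=get_image("scene");b=get_image("top")
cv2.imwrite("pics/end.png",np.hstack([cv2.resize(q,(400,300),interpolation=cv2.INTER_AREA) if q.shape[1]==640 else cv2.resize(q,(400,300),interpolation=cv2.INTER_CUBIC) for q in(a,b[150:300,110:310])]))
# mug/mill shift
for n,im,box in(("scene",a,dict(mug=(270,118,308,160),mill=(310,125,333,184))),("top",b,dict(mug=(160,85,206,145),mill=(233,100,268,150)))):
    r=cv2.imread(f"pics/{n}0.png")
    for k,(x0,y0,x1,y1) in box.items():
        m=cv2.matchTemplate(im[y0-8:y1+8,x0-8:x1+8],r[y0:y1,x0:x1],cv2.TM_CCOEFF_NORMED);_,s,_,l=cv2.minMaxLoc(m);print(n,k,"px shift",np.array(l)-8,round(s,3))
```

```text
t 18.03 pos [479.  179.5 190.9] F [-0.1 -0.7 -0.7] w 40.0 j [ 0.87  0.16 -0.77  0.78 -0.75 -0.52]
turn(tool) [-0.0005  0.0008 -0.0071] shift in present tool [-22.7   0.4 104.5] in target tool [-22.8   0.2 104.5]
corner shift [-3.5   10.375] score 0.867 board~ -0.001 resid [0.04 0.01]
scene mug px shift [0 0] 0.999
scene mill px shift [0 0] 0.998
top mug px shift [0 0] 0.994
top mill px shift [0 0] 0.991
```

View pics/end.png

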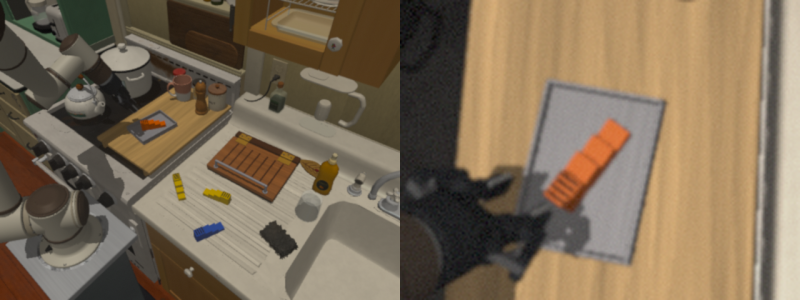

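Call:
{"fn": "drive_tool", "kwargs": {
  "moves": [
    [[0.0144,0,-0.0263,0,0,0,135],[0.0144,0,-0.0263,0,0,0,135],[0.0144,0,-0.0263,0,0,0,135],[0,0,0,0,0,0,135],[0,0,0,0,0,0,135],[0,0,0,0,0,0,135]]
  ]
}}

```text
clock: 18.68
position: [478.4, 177.1, 277.8]
ee_rot: [0.925, -0.29, 0.235, 0.075]
contact_force: [-0.5, -0.3, -0.2]
gripper_width: 40.6
```

Run:
```python
from h import *
s=read_state();print(s["clock"],s["position"],s["joint_vel"].round(3),s["contact_force"].round(1))
b=get_image("top");r=cv2.imread("pics/top0.png")
m=cv2.matchTemplate(b[245:325,0:80],r[253:317,0:60],cv2.TM_CCOEFF_NORMED);print("kettle",cv2.minMaxLoc(m))
c=np.array([526.3,142.7]);X=R.from_euler("z",-.16).as_matrix()[:2,:2]
for n,uv,z in(("tail top",(162,190),107),("tip top",(219,129),80)):
    P=onz("top",(109.5+uv[0]/2,149.5+uv[1]/2),z)[:2];print(n,"tray",(X.T@(P-c)).round(1))
print(job_done())
```

```text
18.6833 [478.41411889 177.09322244 277.81115912] [ 0.001  0.013 -0.02  -0.001 -0.001  0.003] [-0.5 -0.3 -0.2]
kettle (-0.11845220625400543, 0.5949851870536804, (9, 0), (0, 16))
tail top tray [-28.6  17.6]
tip top tray [ 49.8 -20.2]
the job is handed in; nothing more can be done
None
```

I pulled the orange wedge out in three tugs of 21, 23 and 28 mm, each followed by a hold of about a second. I then carried it to the steel tray, set it down right side up, let go, and handed the job in at about 18.7 s of the 61 s allowed. No verdict was reported.

**Board:** measured from the camera, it read 0.104 rad on the middle step, 0.058 on the lowest and about 0.00 when flat. It still read about 0.00 after the placing.

**Wedge:** the last picture shows it flat inside the tray. In the tray's frame the tail is at about (-29, 18) mm and the tip at about (50, -20) mm. It lies about 0.43 rad off the tray's long side. I chose that angle because joint 4 reached its limit (2.05 rad) with the wedge lined up with the tray.

**Mug and mill:** no pixel shift in either view.

**Robot:** the final contact force was close to zero, with the gripper well above the tray.

**Checks that failed or disagreed:**
- My first estimate after the first tug read 0.139 rad. That image patch included fixed background, so I switched to the rail post and used its readings instead.
- A last check on whether the kettle had moved gave no answer, because the image match was poor (0.59), probably because the arm or its shadow was in view. I felt no contact there.

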